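# Stack a bearing set on the assembly nest

### The job

Make up the bearing set on the empty round aluminium nest on the square dark foot, ready for fitting, from the bottom up: first the large bearing flat down in the recess, then the black rubber seal on it, then the small bearing, and last the small gear with the brass bush on top. Each must lie flat and centred on the one below, and the stack is left standing free. Leave the wider gear and the thick dark clamp ring where they are.

Things in the scene. Friction and masses are not known exactly. Their poses are not given: they have to be found in the camera images.
- nest: Assembly nest: a dark square foot 84 x 84 x 6 mm with a screw at each corner, carrying a bright aluminium round cup of 80 mm outer diameter. The cup has a round recess 58 mm in diameter and 4 mm deep; its rim stands 16 mm and the recess floor 12 mm above the bench. Fixed to the bench; not the larger toggle-clamp fixture with the red handle. Origin at the centre of its underside, z up.
- nest_seat (a point): Centre of the recess floor of the nest, 12 mm above the bench; z up.
- large_bearing: The larger of the two ball bearings: bright steel ring with a dark seal, 52 mm outer diameter, 12 mm thick, 70 to 140 g. Lies flat on the bench, loose; origin at the centre of its underside, z along its axis, up; its yaw does not matter. The nest's rim hides its lowest 4 mm once it is home, so grip it above that.
- rubber_seal: Black rubber shaft seal, 45 mm outer diameter, 8 mm thick, stiff enough to grip across the outside, 18 to 35 g. Lies flat on the bench, loose; origin at the centre of its underside, z along its axis, up; its yaw does not matter.
- small_bearing: The smaller of the two ball bearings: bright steel ring with a dark seal, 38 mm outer diameter, 10 mm thick, 40 to 85 g. Lies flat on the bench, loose; origin at the centre of its underside, z along its axis, up; its yaw does not matter.
- planet_gear: Smaller, taller gear with a brass bush in its bore: 26 mm across the teeth, 16 mm tall, 30 to 65 g. Lies flat on the bench, loose; origin at the centre of its underside, z along its axis, up; its yaw does not matter.
- wide_gear: Bystander: wider, lower gear with an open dark bore and no brass bush, 34 mm across the teeth, 14 mm tall, loose on the bench. Origin at the centre of its underside. Not part of the set.
- clamp_ring: Bystander: thick dark split ring, 68 mm outer diameter, 16 mm tall, wider and taller than the rubber seal, loose on the bench. Origin at the centre of its underside. Not part of the set.
Mind the look-alikes: they are no part of the job. What is shaped like the small_bearing but turquoise is not meant.

How it is judged:
On the way, in this order (a step that is already met when the one before it is completed fails the run):
1. the large bearing lies flat in the recess of the nest (horizontal distance between large_bearing and nest_seat below 0.005 m and z of large_bearing in the frame of nest_seat between -0.002 and 0.0015 m and angle between large_bearing's own z axis and vertical below 0.05 rad), for 0.2 s.
2. the rubber seal lies flat and centred on the large bearing (all of step 1 and horizontal distance between rubber_seal and large_bearing below 0.008 m and z of rubber_seal in the frame of large_bearing between 0.01 and 0.014 m and angle between rubber_seal's own z axis and vertical below 0.06 rad), for 0.2 s.
3. the small bearing lies flat and centred on the seal (all of step 2 and horizontal distance between small_bearing and rubber_seal below 0.008 m and z of small_bearing in the frame of rubber_seal between 0.006 and 0.01 m and angle between small_bearing's own z axis and vertical below 0.06 rad), for 0.2 s.
4. the planet gear stands centred on the small bearing (all of step 3 and horizontal distance between planet_gear and small_bearing below 0.008 m and z of planet_gear in the frame of small_bearing between 0.008 and 0.012 m and angle between planet_gear's own z axis and vertical below 0.06 rad), for 0.2 s.
At the end, for the whole second after the job is handed in: Large bearing level on the recess floor (within 5 mm of centre, 1.5 mm of the floor, 0.05 rad); seal on it, small bearing on the seal, planet gear on that, each within 8 mm of the centre of the one below, 2 mm of its resting height, tilt under 0.06 rad; all at rest (under 20 mm/s) (all of step 4 and linear speed of each of large_bearing, rubber_seal, small_bearing, planet_gear below 0.02 m/s); the robot touches nothing.
It fails at once if the wide gear is moved by more than 20 mm (distance of wide_gear from where it was at the start of the episode above 0.02 m).
It fails at once if the clamp ring is moved by more than 20 mm (distance of clamp_ring from where it was at the start of the episode above 0.02 m).
It also fails if it takes over 102 s, if anything falls off the work surface, if the arm or the gripper's body presses on something with over 40 N, if the wrist force passes 120 N, or if a joint passes its speed limit or range.

### The arm

A 7-joint arm with a two-finger parallel gripper is mounted at the origin on a cart in front of the work surface, level with it; the furniture and walls round the work are solid. World frame = base frame: x ahead of the robot, y to its left, z up, the work surface at z = 0. Lengths are in m, angles in rad, forces in N, time in s.
With the tool pointing down it reaches from about 0.425 to 1.025 m from the base axis. Payload 9.4 kg.
Tool frame: the origin (TCP) lies between the finger pads; the fingertips stand 22 mm ahead of it and the grasp point (between the pads) lies 3 mm ahead of it; z points along the fingers, y is the line along which they close (so a half turn about z gives the same grasp; the last joint's range is limited). The gripper opens to 93 mm and grips with 3 to 60 N. Pads are 15 mm wide; open, the fingers measure 128 mm over their backs; the gripper's body (75 mm by 188 mm) begins 65 mm behind the grasp point.
Start: joints at [-1.353, 0.599, -0.003, 1.599, 0.002, 0.943, -0.08], TCP at [0.211, 0.694, 0.241] pointing down, gripper open.
Joint ranges: [-2.57, 2.57], [-0.35, 1.97], [-1.29, 1.29], [0.11, 2.56], [-1.05, 4.19], [0.11, 1.86], [-2.63, 2.63]. Speed limits (rad/s): [2.22, 2.22, 3.01, 3.01, 3.14, 3.14, 3.14].

### API

Orientations are given as a unit quaternion [w, x, y, z].
In Python, from cell import ctrl, optics, order gives the robot as it stands.
- The arm moves only by the tool jog_arm, never from a script. Its argument "plan" is a list of rows, each an object with "slide": the shift along the tool's x, y, z scaled (see below), a list of three; "dr": the turn, a rotation vector about the tool's x, y, z scaled (see below), a list of three; "hand": the gripper command: -1 is shut, 1 is fully open, values between are in proportion. A call has 1 to 10 rows; each row is the pose to reach, as a shift and turn from the pose commanded when the call began, along the tool's axes at that moment; what a row does not reach only later rows make up. The controller multiplies each number of a shift by 0.08 m and each number of a turn by 90 degrees. A row lasts 1/12 s, in which the tool goes at most 41.7 mm and 7.16 degrees, less where a joint would pass 70% of its speed; a pose out of reach is approached as far as the arm can. A call with a number of a shift or a turn outside -1 to 1 is refused whole. A call with a gripper value outside its range is refused whole. The fingers move at their own pace and stop on an object; the grip force is fixed at half the most. Time passes only in rows, so rows that repeat a pose let the fingers close. It gives the time, the measured TCP pose, the force, the opening and the grip force at its end, in the units of the state.
- ctrl.state(): the state, without advancing time (a new reading comes with each control period).
- optics.grab_frame(name): name is "scene" or "top" or "wrist"; returns the picture (480x640x3 uint8, blue, green, red); there is no depth.
- optics.camera_model(name): a dict with "intrinsics" (3x3 intrinsics, pixels), "rvec" (rotation vector, rad) and "tvec" (3), from world to camera coordinates, as OpenCV has them. Camera axes: x right, y down, z forward; pixel columns grow to the right and rows downward; lengths in m; the calibration is good to about 2 mm. A picture is of the moment at which its call begins: read the wrist's pose just before it. camera_model takes no time and is no camera call; for the wrist camera it gives the pose at the moment of the call.
- order.job_done(): hands the job in; it is judged then, once.
The state is a dict: "t": time; "q": joint angles; "dq": joint speeds; "joint_efforts": joint torques, N m; "position": TCP position; "ee_rot": TCP orientation; "wrist_force": force on the tool from outside, world axes, zero at the start; "ft_torque": the same for the moment, N m; "finger_gap": finger opening in m; "gripper_force": force on a finger pad.
Only numpy, scipy, OpenCV 4.12 (cv2) and the standard library are available. Lean on these libraries where they do the work, as an engineer would, in place of code of your own. Each camera call takes 0.05 s, during which the arm holds its last target. There are 200 camera calls.

## Working session

There is one attempt and no reset: what is moved stays moved. The work goes in short steps, Python scripts to look and compute and a tool call to move; the robot and the scene stay as the last step left them, time stands still between calls to the robot, and variables do not carry over. Pictures are saved under pics/ and viewed, at most 14 in all, crops included, and the job is handed in when it is done.

Besides the shell and the picture viewer there is one more tool, called after "Emit:" as name([rows], argument=value, ...), one row to a line, values as JSON. jog_arm: Moves the arm, as the interface text tells. Its arguments: {"type":"object","properties":{"plan":{"type":"array"}},"required":["plan"]}

```bash
mkdir -p pics; ls
python3 - <<'E'
from cell import ctrl, optics
import cv2
print(ctrl.state())
for n in("top","scene"):
    cv2.imwrite(f"pics/{n}0.png",optics.grab_frame(n)); print(n,optics.camera_model(n))
E
```

```text
pics
{'t': 0.0, 'q': array([-1.35270876,  0.60012716, -0.00257025,  1.60011035,  0.00181726,
        0.94290632, -0.07977118]), 'dq': array([-0.00058606,  0.00125434, -0.0002726 , -0.00103822,  0.00070215,
        0.00179357, -0.00071039]), 'joint_efforts': array([-5.53905520e-04, -7.65052342e+01,  1.49764918e+00, -2.52365649e+01,
       -5.23727259e-02,  1.67528173e-02,  1.54983054e-04]), 'position': array([0.21051085, 0.6932962 , 0.23976506]), 'ee_rot': array([-4.35754714e-05,  1.46801408e-01,  9.89165682e-01, -7.73260979e-04]), 'wrist_force': array([0.44797856, 0.30631173, 0.40122001]), 'ft_torque': array([-0.04690918,  0.00896694,  0.0148839 ]), 'gripper_force': 0.0, 'finger_gap': 0.09293355785851272}
top {'intrinsics': array([[488.60546371,   0.        , 318.24759156],
       [  0.        , 488.60546371, 236.98641981],
       [  0.        ,   0.        ,   1.        ]]), 'rvec': array([ 2.20788269, -2.15563047,  0.05315929]), 'tvec': array([0.03566214, 0.553456  , 0.89832853])}
scene {'intrinsics': array([[504.46491601,   0.        , 324.02943922],
       [  0.        , 504.46491601, 242.1920189 ],
       [  0.        ,   0.        ,   1.        ]]), 'rvec': array([ 0.82919324, -2.26476052,  1.348903  ]), 'tvec': array([0.43378709, 0.20497199, 0.85676164])}
```

View pics/top0.png

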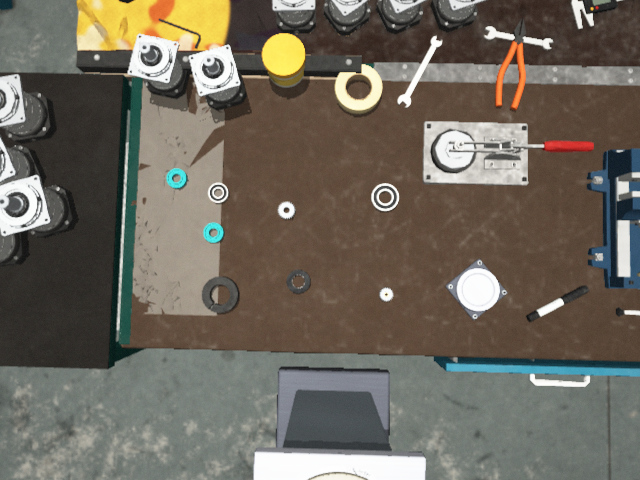

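View pics/scene0.png

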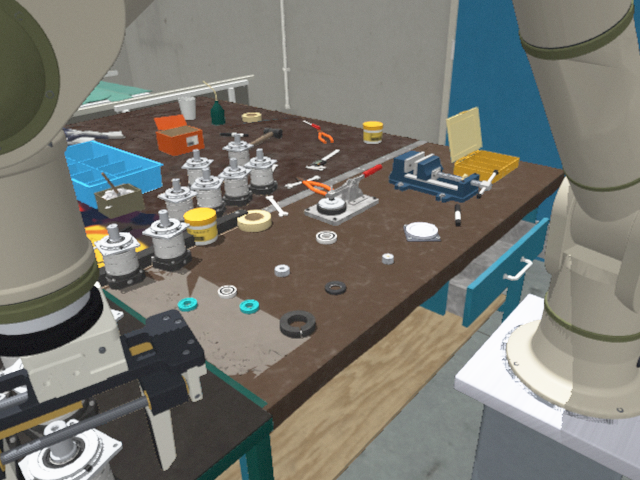

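Top view candidates:
- **Large bearing:** (385,197). The small one is at (218,193), with turquoise look-alikes at (176,178) and (213,233).
- **Seal:** (299,282), against the clamp ring at (220,294).
- **Planet gear:** (386,295), against the wide gear at (287,210).
- **Nest:** (478,290), against the toggle fixture at (476,152).

Next I'll measure these and check them in one enlarged crop.

```bash
cat > h.py <<'E'
import cv2, numpy as np
from cell import ctrl, optics
def ray(m,px,z):
    K,R,t=m["intrinsics"],cv2.Rodrigues(m["rvec"])[0],np.asarray(m["tvec"]).ravel()
    d=R.T@np.linalg.solve(K,[px[0],px[1],1.]); c=-R.T@t
    return c+d*(z-c[2])/d[2]
def proj(m,p):
    return cv2.projectPoints(np.array([p],float),m["rvec"],m["tvec"],m["intrinsics"],None)[0].ravel()
def blob(im,seed,r,lo,hi):
    """hull-filled contour nearest seed of a gray mask lo..hi in a window; returns centre and radius"""
    g=cv2.cvtColor(im,cv2.COLOR_BGR2GRAY); M=np.zeros_like(g)
    cv2.circle(M,tuple(int(v) for v in seed),int(r),255,-1)
    M&=cv2.inRange(g,lo,hi)
    pts=[c for c in cv2.findContours(M,cv2.RETR_EXTERNAL,cv2.CHAIN_APPROX_NONE)[0] if len(c)>8]
    c=max(pts,key=lambda c:cv2.contourArea(cv2.convexHull(c)))
    return cv2.fitEllipse(cv2.convexHull(c))
E
python3 - <<'E'
from h import *
im=cv2.imread("pics/top0.png"); m=optics.camera_model("top")
T=dict(large=((385,197),22,110,255,.012),seal=((299,282),18,0,55,.008),small=((218,193),16,150,255,.010),planet=((386,295),14,110,255,.016),nest=((479,290),26,140,255,.016),wide=((287,210),15,110,255,.014),clamp=((220,294),26,0,60,.016))
crops=[]
for n,(s,r,lo,hi,z) in T.items():
    e=blob(im,s,r,lo,hi); p=ray(m,e[0],z); print(n,np.round(e[0],1),np.round(e[1],1),p.round(4), "r",np.hypot(*p[:2]).round(3), "diam mm",np.round(np.array(e[1])/488.6*(.9-z)*1000))
    crops.append(cv2.resize(im[s[1]-28:s[1]+28,s[0]-28:s[0]+28],(200,200),interpolation=cv2.INTER_CUBIC))
crops.append(crops[0]*0)
cv2.imwrite("pics/crops.png",np.vstack([np.hstack(crops[:4]),np.hstack(crops[4:])]))
print(optics.camera_model("wrist"))
E
```

```text
large [384.7 196.7] [28.4 28.7] [ 0.6322 -0.0749  0.012 ] r 0.637 diam mm [52. 52.]Traceback (most recent call last):
  File "<stdin>", line 6, in <module>
  File "h.py", line 15, in blob
    c=max(pts,key=lambda c:cv2.contourArea(cv2.convexHull(c)))
ValueError: max() iterable argument is empty
```

Run:
```python
from h import *
im=cv2.imread("pics/top0.png"); m=optics.camera_model("top")
print(im[282,275:324].tolist()[::2])
T=dict(large=((385,197),22,110,255,.012),small=((218,193),14,170,255,.010),planet=((386,295),14,110,255,.016),nest=((479,290),26,140,255,.016),wide=((287,210),15,110,255,.014),clamp=((220,294),26,0,72,.016),seal=((299,282),18,0,72,.008))
crops=[]
for n,(s,r,lo,hi,z) in T.items():
    crops.append(cv2.resize(im[s[1]-28:s[1]+28,s[0]-28:s[0]+28],(200,200),interpolation=cv2.INTER_CUBIC))
    try: e=blob(im,s,r,lo,hi)
    except ValueError: print(n,"none");continue
    p=ray(m,e[0],z); print(n,np.round(e[0],1),p.round(4), "r",np.hypot(*p[:2]).round(3), "diam mm",np.round(np.array(e[1])/488.6*(.9-z)*1000))
crops.append(crops[0]*0)
cv2.imwrite("pics/crops.png",np.vstack([np.hstack(crops[:4]),np.hstack(crops[4:])]))
c=optics.camera_model("wrist");print(c,"cam pos",-cv2.Rodrigues(c["rvec"])[0].T@c["tvec"])
```

```text
[[62, 76, 98], [63, 82, 101], [64, 79, 101], [60, 77, 98], [63, 80, 101], [61, 77, 96], [68, 68, 67], [72, 72, 71], [80, 83, 84], [63, 80, 99], [61, 80, 99], [63, 78, 99], [64, 79, 100], [63, 78, 98], [66, 81, 100], [92, 91, 90], [77, 78, 75], [70, 70, 70], [64, 78, 101], [69, 84, 106], [67, 82, 103], [67, 82, 103], [73, 86, 109], [67, 84, 104], [65, 81, 103]]
large [384.7 196.7] [ 0.6322 -0.0749  0.012 ] r 0.637 diam mm [52. 52.]
small [217.3 192.2] [0.6341 0.2437 0.01  ] r 0.679 diam mm [37. 38.]
planet [386.  293.9] [ 0.4493 -0.0798  0.016 ] r 0.456 diam mm [26. 26.]
nest [477.7 289.2] [ 0.4623 -0.2496  0.016 ] r 0.525 diam mm [77. 80.]
wide [285.9 209.5] [0.6033 0.1114 0.014 ] r 0.614 diam mm [33. 33.]
clamp [222. 295.] [0.4397 0.2263 0.016 ] r 0.494 diam mm [64. 69.]
seal [299.7 282.6] [0.4661 0.082  0.008 ] r 0.473 diam mm [38. 44.]
{'intrinsics': array([[393.15477287,   0.        , 315.8595185 ],
       [  0.        , 393.15477287, 239.40863311],
       [  0.        ,   0.        ,   1.        ]]), 'rvec': array([-2.3414509 , -1.7351073 , -0.23351466]), 'tvec': array([-0.72332054, -0.03152386,  0.3920498 ])} cam pos [0.13988233 0.71429086 0.38485179]
```

View pics/crops.png

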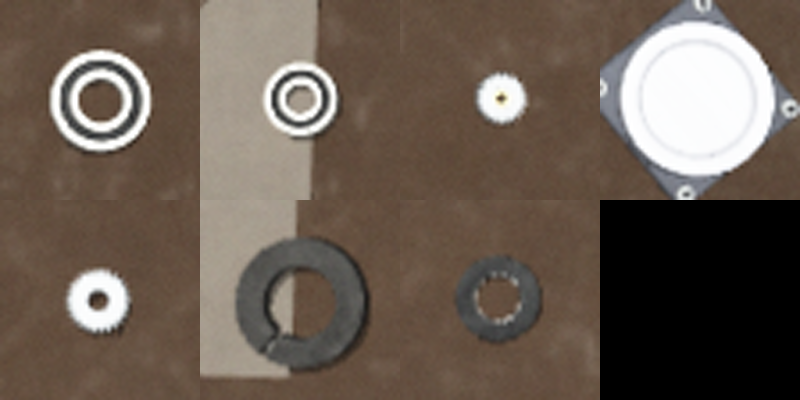

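All matches confirmed: the planet gear has a brass centre, the seal is thin and black, and the clamp ring is split. First I'll turn the tool so its axes line up with world axes (tool x = world y, tool y = world x), while setting out.

Emit:
jog_arm([
  {"slide": [-0.77, -0.81, 0], "dr": [0, 0, 0.812], "hand": 1},
  {"slide": [-0.77, -0.81, 0], "dr": [0, 0, 0.812], "hand": 1},
  {"slide": [-0.77, -0.81, 0], "dr": [0, 0, 0.812], "hand": 1},
  {"slide": [-0.77, -0.81, 0], "dr": [0, 0, 0.812], "hand": 1},
  {"slide": [-0.77, -0.81, 0], "dr": [0, 0, 0.812], "hand": 1},
  {"slide": [-0.77, -0.81, 0], "dr": [0, 0, 0.812], "hand": 1},
  {"slide": [-0.77, -0.81, 0], "dr": [0, 0, 0.812], "hand": 1},
  {"slide": [-0.77, -0.81, 0], "dr": [0, 0, 0.812], "hand": 1},
  {"slide": [-0.77, -0.81, 0], "dr": [0, 0, 0.812], "hand": 1},
  {"slide": [-0.77, -0.81, 0], "dr": [0, 0, 0.812], "hand": 1},
])

```text
t: 0.93
position: [0.2506, 0.6136, 0.2403]
ee_rot: [0.0, 0.7, 0.714, -0.0]
wrist_force: [-1.0, 1.0, 0.2]
finger_gap: 0.0932
gripper_force: 0.0
```

Emit:
jog_arm([
  {"slide": [-0.5, 0.3, 0], "dr": [0, 0, 0.016], "hand": 1},
  {"slide": [-1, 0.6, 0], "dr": [0, 0, 0.016], "hand": 1},
  {"slide": [-1, 0.6, 0], "dr": [0, 0, 0.016], "hand": 1},
])

```text
t: 1.18
position: [0.3046, 0.5292, 0.2405]
ee_rot: [0.002, 0.709, 0.705, -0.001]
wrist_force: [0.7, -0.5, 0.2]
finger_gap: 0.0933
gripper_force: 0.0
```

Emit:
jog_arm([
  {"slide": [-0.5, 0.3, 0], "dr": [0, 0, 0], "hand": 1},
  {"slide": [-1, 0.6, 0], "dr": [0, 0, 0], "hand": 1},
  {"slide": [-1, 0.6, 0], "dr": [0, 0, 0], "hand": 1},
])

```text
t: 1.43
position: [0.3524, 0.4489, 0.2408]
ee_rot: [0.001, 0.709, 0.705, -0.001]
wrist_force: [-1.0, -1.0, -1.1]
finger_gap: 0.093
gripper_force: 0.0
```

Emit:
jog_arm([
  {"slide": [-0.5, 0.3, 0], "dr": [0, 0, 0], "hand": 1},
  {"slide": [-1, 0.6, 0], "dr": [0, 0, 0], "hand": 1},
  {"slide": [-1, 0.6, 0], "dr": [0, 0, 0], "hand": 1},
])

```text
t: 1.68
position: [0.4001, 0.3691, 0.2409]
ee_rot: [0.001, 0.709, 0.705, -0.0]
wrist_force: [0.7, -0.1, 0.0]
finger_gap: 0.0929
gripper_force: 0.0
```

Emit:
jog_arm([
  {"slide": [-0.5, 0.3, 0], "dr": [0, 0, 0], "hand": 1},
  {"slide": [-1, 0.6, 0], "dr": [0, 0, 0], "hand": 1},
  {"slide": [-1, 0.6, 0], "dr": [0, 0, 0], "hand": 1},
])

```text
t: 1.93
position: [0.4479, 0.2893, 0.241]
ee_rot: [0.001, 0.709, 0.705, -0.0]
wrist_force: [0.6, -0.1, -0.0]
finger_gap: 0.0929
gripper_force: 0.0
```

Emit:
jog_arm([
  {"slide": [-0.5, 0.25, 0.1], "dr": [0, 0, 0], "hand": 1},
  {"slide": [-1, 0.5, 0.2], "dr": [0, 0, 0], "hand": 1},
  {"slide": [-1, 0.5, 0.2], "dr": [0, 0, 0], "hand": 1},
])

```text
t: 2.18
position: [0.4873, 0.2088, 0.2242]
ee_rot: [0.001, 0.709, 0.705, -0.001]
wrist_force: [-0.8, -0.7, -0.2]
finger_gap: 0.0931
gripper_force: 0.0
```

Emit:
jog_arm([
  {"slide": [-0.5, 0.25, 0.1], "dr": [0, 0, 0], "hand": 1},
  {"slide": [-1, 0.5, 0.2], "dr": [0, 0, 0], "hand": 1},
  {"slide": [-1, 0.5, 0.2], "dr": [0, 0, 0], "hand": 1},
])

```text
t: 2.43
position: [0.5273, 0.1288, 0.2081]
ee_rot: [0.001, 0.709, 0.705, -0.001]
wrist_force: [0.3, -0.9, 0.1]
finger_gap: 0.0929
gripper_force: 0.0
```

Emit:
jog_arm([
  {"slide": [-0.5, 0.25, 0.1], "dr": [0, 0, 0], "hand": 1},
  {"slide": [-1, 0.5, 0.2], "dr": [0, 0, 0], "hand": 1},
  {"slide": [-1, 0.5, 0.2], "dr": [0, 0, 0], "hand": 1},
])

```text
t: 2.68
position: [0.5673, 0.0486, 0.1921]
ee_rot: [0.002, 0.709, 0.705, -0.001]
wrist_force: [-0.6, 0.0, 0.5]
finger_gap: 0.0929
gripper_force: 0.0
```

Emit:
jog_arm([
  {"slide": [-0.5, 0.25, 0.2], "dr": [0, 0, 0], "hand": 1},
  {"slide": [-1, 0.5, 0.4], "dr": [0, 0, 0], "hand": 1},
  {"slide": [-1, 0.5, 0.4], "dr": [0, 0, 0], "hand": 1},
])

```text
t: 2.93
position: [0.6066, -0.0304, 0.1593]
ee_rot: [0.001, 0.709, 0.705, -0.001]
wrist_force: [0.9, -0.5, -0.1]
finger_gap: 0.0928
gripper_force: 0.0
```

Emit:
jog_arm([
  {"slide": [-0.3, 0.15, 0], "dr": [0, 0, 0], "hand": 1},
  {"slide": [-0.55, 0.3, 0], "dr": [0, 0, 0], "hand": 1},
  {"slide": [-0.55, 0.3, 0], "dr": [0, 0, 0], "hand": 1},
  {"slide": [-0.55, 0.3, 0], "dr": [0, 0, 0], "hand": 1},
  {"slide": [-0.55, 0.3, 0], "dr": [0, 0, 0], "hand": 1},
])

```text
t: 3.35
position: [0.6289, -0.0677, 0.1604]
ee_rot: [-0.001, 0.707, 0.707, -0.0]
wrist_force: [0.0, 0.7, 0.1]
finger_gap: 0.0932
gripper_force: 0.0
```

Run:
```python
from h import *
s=ctrl.state(); m=optics.camera_model("wrist"); im=optics.grab_frame("wrist"); cv2.imwrite("pics/w1.png",im)
R=cv2.Rodrigues(m["rvec"])[0]; print(s["position"].round(4),s["ee_rot"].round(4),"cam",(-R.T@m["tvec"]).round(4),"fwd",R[2].round(3))
print(proj(m,[.6322,-.0749,.012]).round(1))
```

```text
[ 0.6289 -0.0677  0.1604] [-6.000e-04  7.069e-01  7.074e-01 -2.000e-04] cam [0.6287 0.0052 0.3054] fwd [ 0.    -0.266 -0.964]
[320.4 238.4]
```

View pics/w1.png

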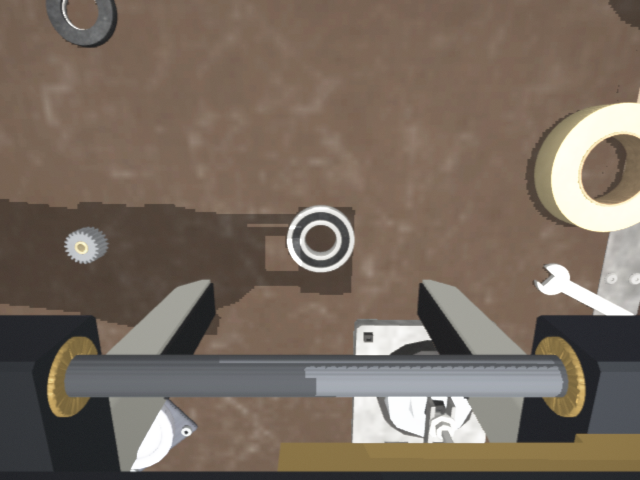

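The wrist view shows the large bearing at (320,239), where the top camera predicted it. The planet gear with its brass bush is at (85,246) and part of the seal at (82,12). I'll get the bearing centre and then go down.

Run:
```python
from h import *
im=cv2.imread("pics/w1.png"); m=optics.camera_model("wrist")
for n,s,r,lo,z in(("large",(320,239),45,130,.012),("planet",(87,245),30,100,.016)):
    e=blob(im,s,r,lo,255); p=ray(m,e[0],z); print(n,e[0],e[1],p.round(4))
```

```text
large (320.10736083984375, 238.5888671875) (67.09130859375, 68.26277160644531) [ 0.632  -0.0746  0.012 ]
planet (85.6287612915039, 244.84288024902344) (35.34534454345703, 44.284324645996094) [ 0.4522 -0.0786  0.016 ]
```

Emit:
jog_arm([
  {"slide": [-0.087, 0.04, 0.4], "dr": [0, 0, 0], "hand": 1},
  {"slide": [-0.087, 0.04, 0.8], "dr": [0, 0, 0], "hand": 1},
  {"slide": [-0.087, 0.04, 1], "dr": [0, 0, 0], "hand": 1},
  {"slide": [-0.087, 0.04, 1], "dr": [0, 0, 0], "hand": 1},
  {"slide": [-0.087, 0.04, 1], "dr": [0, 0, 0], "hand": 1},
])

```text
t: 3.82
position: [0.632, -0.0744, 0.0803]
ee_rot: [-0.001, 0.706, 0.708, -0.0]
wrist_force: [0.4, 0.5, 0.1]
finger_gap: 0.0929
gripper_force: 0.0
```

Emit:
jog_arm([
  {"slide": [0, 0, 0.2], "dr": [0, 0, 0], "hand": 1},
  {"slide": [0, 0, 0.4], "dr": [0, 0, 0], "hand": 1},
  {"slide": [0, 0, 0.5], "dr": [0, 0, 0], "hand": 1},
  {"slide": [0, 0, 0.55], "dr": [0, 0, 0], "hand": 1},
  {"slide": [0, 0, 0.6], "dr": [0, 0, 0], "hand": 1},
  {"slide": [0, 0, 0.6], "dr": [0, 0, 0], "hand": 1},
  {"slide": [0, 0, 0.6], "dr": [0, 0, 0], "hand": 1},
])

```text
t: 4.4
position: [0.6329, -0.0756, 0.0333]
ee_rot: [0.0, 0.707, 0.707, 0.0]
wrist_force: [0.8, 0.1, -0.2]
finger_gap: 0.0934
gripper_force: 0.0
```

Emit:
jog_arm([
  {"slide": [0, 0, 0.07], "dr": [0, 0, 0], "hand": 1},
  {"slide": [0, 0, 0.07], "dr": [0, 0, 0], "hand": -1},
  {"slide": [0, 0, 0.07], "dr": [0, 0, 0], "hand": -1},
  {"slide": [0, 0, 0.07], "dr": [0, 0, 0], "hand": -1},
  {"slide": [0, 0, 0.07], "dr": [0, 0, 0], "hand": -1},
  {"slide": [0, 0, 0.07], "dr": [0, 0, 0], "hand": -1},
  {"slide": [0, 0, 0.07], "dr": [0, 0, 0], "hand": -1},
  {"slide": [0, 0, 0.07], "dr": [0, 0, 0], "hand": -1},
  {"slide": [0, 0, 0.07], "dr": [0, 0, 0], "hand": -1},
  {"slide": [0, 0, 0.07], "dr": [0, 0, 0], "hand": -1},
])

```text
t: 5.23
position: [0.6326, -0.0756, 0.0271]
ee_rot: [0.0, 0.707, 0.707, 0.0]
wrist_force: [0.1, 0.2, 1.9]
finger_gap: 0.05
gripper_force: 30.0
```

Emit:
jog_arm([
  {"slide": [0, 0, -0.3], "dr": [0, 0, 0], "hand": -1},
  {"slide": [0, 0, -0.65], "dr": [0, 0, 0], "hand": -1},
  {"slide": [0, 0, -1], "dr": [0, 0, 0], "hand": -1},
  {"slide": [0, 0, -1], "dr": [0, 0, 0], "hand": -1},
])

```text
t: 5.57
position: [0.6348, -0.0762, 0.1117]
ee_rot: [0.002, 0.707, 0.707, 0.002]
wrist_force: [0.2, -0.4, -0.4]
finger_gap: 0.0502
gripper_force: 30.0
```

Emit:
jog_arm([
  {"slide": [-0.2, -0.2, 0], "dr": [0, 0, 0], "hand": -1},
  {"slide": [-0.5, -0.5, 0], "dr": [0, 0, 0], "hand": -1},
  {"slide": [-0.75, -0.75, 0], "dr": [0, 0, 0], "hand": -1},
])

```text
t: 5.82
position: [0.5714, -0.136, 0.1067]
ee_rot: [-0.0, 0.706, 0.708, -0.0]
wrist_force: [-0.4, -0.4, -0.8]
finger_gap: 0.0504
gripper_force: 30.0
```

Emit:
jog_arm([
  {"slide": [-0.35, -0.35, 0], "dr": [0, 0, 0], "hand": -1},
  {"slide": [-0.7, -0.7, 0], "dr": [0, 0, 0], "hand": -1},
])

```text
t: 5.98
position: [0.5157, -0.1919, 0.1066]
ee_rot: [-0.0, 0.706, 0.708, 0.0]
wrist_force: [0.2, -1.9, -2.0]
finger_gap: 0.0501
gripper_force: 30.0
```

Emit:
jog_arm([
  {"slide": [-0.3, -0.3, 0], "dr": [0, 0, 0], "hand": -1},
  {"slide": [-0.5, -0.5, 0], "dr": [0, 0, 0], "hand": -1},
  {"slide": [-0.6, -0.6, 0], "dr": [0, 0, 0], "hand": -1},
  {"slide": [-0.7, -0.66, 0], "dr": [0, 0, 0], "hand": -1},
  {"slide": [-0.7, -0.66, 0], "dr": [0, 0, 0], "hand": -1},
  {"slide": [-0.7, -0.66, 0], "dr": [0, 0, 0], "hand": -1},
])

```text
t: 6.48
position: [0.465, -0.2473, 0.1069]
ee_rot: [0.0, 0.707, 0.708, 0.0]
wrist_force: [-0.9, 0.7, -1.1]
finger_gap: 0.0503
gripper_force: 30.0
```

Run:
```python
from h import *
s=ctrl.state(); m=optics.camera_model("wrist"); im=optics.grab_frame("wrist"); cv2.imwrite("pics/w2.png",im)
print(s["position"].round(4),s["ee_rot"].round(4),s["finger_gap"],s["gripper_force"])
p=s["position"]; print("nest exp",proj(m,[.4623,-.2496,.016]).round(1),"tcp bearing top exp",proj(m,[p[0],p[1],p[2]-.0155]).round(1))
```

```text
[ 0.465  -0.2473  0.1069] [2.000e-04 7.066e-01 7.076e-01 3.000e-04] 0.05031767386902219 29.984281840443145
nest exp [311.6 255. ] tcp bearing top exp [316.2 301.8]
```

View pics/w2.png

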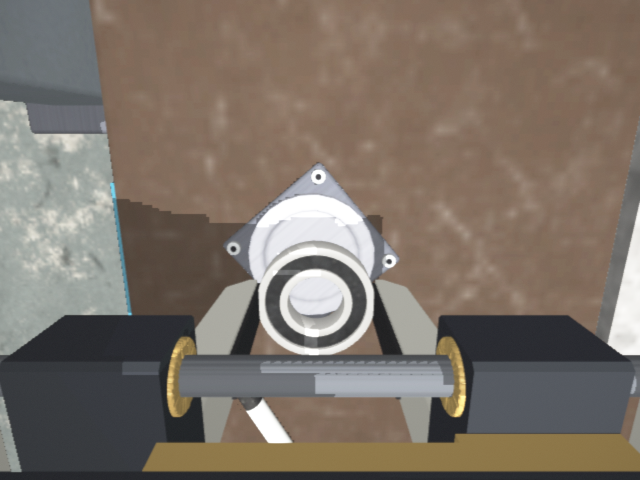

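The nest's opposite screws are at (233,249) and (390,261), and the held bearing is at (316,299). From these I can work out both centres.

Run:
```python
from h import *
im=cv2.imread("pics/w2.png"); m=optics.camera_model("wrist"); p=ctrl.state()["position"]
S=[]
for s in((233,249),(390,261),(318,177)):
    e=blob(im,s,7,170,255); w=ray(m,e[0],.0075); S.append(w); print("screw",np.round(e[0],1),w.round(4))
print("nest mid",((S[0]+S[1])/2).round(4))
# bearing bore+outer: dark seal ring of the held bearing
g=cv2.cvtColor(im,cv2.COLOR_BGR2GRAY)
e=blob(im,(316,299),50,0,110); w=ray(m,e[0],p[2]-.0155); print("held seal ring",np.round(e[0],1),np.round(e[1],1),w.round(4),p.round(4))
# second: top frame check of cup
t=optics.grab_frame("top"); cv2.imwrite("pics/t1.png",t)
```

```text
screw [233.  248.2] [ 0.4115 -0.2472  0.0075]
screw [389.6 260.7] [ 0.5136 -0.2557  0.0075]
screw [318. 177.] [ 0.4665 -0.2013  0.0075]
nest mid [ 0.4625 -0.2514  0.0075]
held seal ring [315.6 301.1] [91.4 99.6] [ 0.465  -0.2465  0.0914] [ 0.4652 -0.2467  0.1069]
```

Emit:
jog_arm([
  {"slide": [-0.05, -0.035, 0.2], "dr": [0, 0, 0], "hand": -1},
  {"slide": [-0.05, -0.035, 0.4], "dr": [0, 0, 0], "hand": -1},
  {"slide": [-0.05, -0.035, 0.55], "dr": [0, 0, 0], "hand": -1},
  {"slide": [-0.05, -0.035, 0.65], "dr": [0, 0, 0], "hand": -1},
  {"slide": [-0.05, -0.035, 0.7], "dr": [0, 0, 0], "hand": -1},
  {"slide": [-0.05, -0.035, 0.74], "dr": [0, 0, 0], "hand": -1},
  {"slide": [-0.05, -0.035, 0.74], "dr": [0, 0, 0], "hand": -1},
  {"slide": [-0.05, -0.035, 0.74], "dr": [0, 0, 0], "hand": -1},
])

```text
t: 7.25
position: [0.4614, -0.2517, 0.0481]
ee_rot: [0.0, 0.707, 0.708, 0.0]
wrist_force: [-0.6, -0.4, -1.0]
finger_gap: 0.0504
gripper_force: 30.0
```

Run:
```python
from h import *
s=ctrl.state(); m=optics.camera_model("wrist"); im=optics.grab_frame("wrist"); cv2.imwrite("pics/w3.png",im[130:480,100:540])
print(s["position"].round(4),s["wrist_force"].round(1))
```

```text
[ 0.4614 -0.2517  0.0481] [-0.6 -0.4 -1. ]
```

View pics/w3.png

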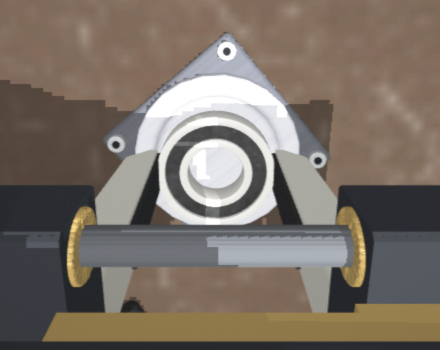

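The bearing sits over the cup, centred on column 216 of the crop in the x direction. I'll lower it slowly.

Emit:
jog_arm([
  {"slide": [0, 0.008, 0.04], "dr": [0, 0, 0], "hand": -1},
  {"slide": [0, 0.008, 0.08], "dr": [0, 0, 0], "hand": -1},
  {"slide": [0, 0.008, 0.1], "dr": [0, 0, 0], "hand": -1},
  {"slide": [0, 0.008, 0.11], "dr": [0, 0, 0], "hand": -1},
  {"slide": [0, 0.008, 0.11], "dr": [0, 0, 0], "hand": -1},
  {"slide": [0, 0.008, 0.11], "dr": [0, 0, 0], "hand": -1},
])

```text
t: 7.8
position: [0.4617, -0.2517, 0.039]
ee_rot: [-0.0, 0.707, 0.707, 0.0]
wrist_force: [0.1, 0.5, -0.5]
finger_gap: 0.0503
gripper_force: 30.0
```

Emit:
jog_arm([
  {"slide": [0, 0, 0.005], "dr": [0, 0, 0], "hand": 0.3},
  {"slide": [0, 0, 0], "dr": [0, 0, 0], "hand": 0.3},
  {"slide": [0, 0, 0], "dr": [0, 0, 0], "hand": 0.3},
  {"slide": [0, 0, -0.1], "dr": [0, 0, 0], "hand": 0.3},
  {"slide": [0, 0, -0.3], "dr": [0, 0, 0], "hand": 0.4},
  {"slide": [0, 0, -0.6], "dr": [0, 0, 0], "hand": 1},
  {"slide": [0, 0, -1], "dr": [0, 0, 0], "hand": 1},
  {"slide": [0, 0, -1], "dr": [0, 0, 0], "hand": 1},
  {"slide": [0, 0, -1], "dr": [0, 0, 0], "hand": 1},
])

```text
t: 8.55
position: [0.4627, -0.252, 0.121]
ee_rot: [0.002, 0.707, 0.707, 0.001]
wrist_force: [0.3, 1.0, -0.3]
finger_gap: 0.0873
gripper_force: 0.0
```

Run:
```python
from h import *
s=ctrl.state(); m=optics.camera_model("wrist"); im=optics.grab_frame("wrist"); cv2.imwrite("pics/w4.png",im[130:480,100:540])
print(s["position"].round(4))
e=blob(im,proj(m,[.4615,-.2517,.024]),40,0,110);print(np.round(e[0],1),np.round(e[1],1),ray(m,e[0],.024).round(4))
```

```text
[ 0.4627 -0.252   0.121 ]
[313.8 247.7] [64.6 68.3] [ 0.4617 -0.2516  0.024 ]
```

View pics/w4.png

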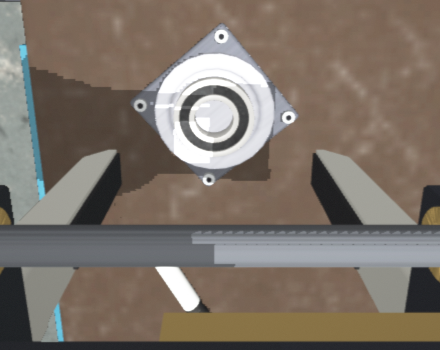

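The bearing sits in the cup, its ring at about (314,248) in the full frame, with all four nest screws visible. I'll check its centring against them and measure the seal from this pose.

Run:
```python
from h import *
im=optics.grab_frame("wrist"); m=optics.camera_model("wrist")
W=[ray(m,blob(im,s,8,170,255)[0],.0075) for s in((240,235),(388,248),(321,167),(308,310))]
print(np.round(W,4),np.mean(W,0).round(4))
t=cv2.imread("pics/top0.png"); mt=optics.camera_model("top")
M=cv2.inRange(t.max(2)-t.min(2),0,16); M2=np.zeros_like(M); cv2.circle(M2,(299,282),19,255,-1); M&=M2
c=max(cv2.findContours(M,cv2.RETR_EXTERNAL,cv2.CHAIN_APPROX_NONE)[0],key=len); e=cv2.fitEllipse(cv2.convexHull(c))
print("seal",e,ray(mt,e[0],.008).round(4))
```

```text
[[ 0.411  -0.2472  0.0075]
 [ 0.5118 -0.2558  0.0075]
 [ 0.4651 -0.2011  0.0075]
 [ 0.4567 -0.3022  0.0075]] [ 0.4612 -0.2516  0.0075]
seal ((298.132568359375, 281.208740234375), (23.613183975219727, 23.81354331970215), 158.2296905517578) [0.4686 0.0849 0.008 ]
```

The bearing is centred within 0.5 mm of the nest. Next is the seal.

Emit:
jog_arm([
  {"slide": [0.4, 0, 0], "dr": [0, 0, 0], "hand": 1},
  {"slide": [0.9, 0.05, 0], "dr": [0, 0, 0], "hand": 1},
  {"slide": [1, 0.05, 0], "dr": [0, 0, 0], "hand": 1},
])

```text
t: 8.9
position: [0.4653, -0.1662, 0.1177]
ee_rot: [-0.002, 0.705, 0.709, 0.0]
wrist_force: [-0.5, -0.2, 0.1]
finger_gap: 0.0933
gripper_force: 0.0
```

Emit:
jog_arm([
  {"slide": [0.5, 0, 0], "dr": [0, 0, 0], "hand": 1},
  {"slide": [1, 0, 0], "dr": [0, 0, 0], "hand": 1},
])

```text
t: 9.07
position: [0.4651, -0.0917, 0.1182]
ee_rot: [-0.0, 0.708, 0.706, -0.001]
wrist_force: [0.3, 1.0, -0.1]
finger_gap: 0.0932
gripper_force: 0.0
```

Emit:
jog_arm([
  {"slide": [0.5, 0, 0], "dr": [0, 0, 0], "hand": 1},
  {"slide": [1, 0, 0], "dr": [0, 0, 0], "hand": 1},
])

```text
t: 9.23
position: [0.4648, -0.0103, 0.1181]
ee_rot: [-0.001, 0.707, 0.707, -0.001]
wrist_force: [0.7, 0.1, -0.4]
finger_gap: 0.0928
gripper_force: 0.0
```

Emit:
jog_arm([
  {"slide": [0.5, 0, 0], "dr": [0, 0, 0], "hand": 1},
  {"slide": [1, 0, 0], "dr": [0, 0, 0], "hand": 1},
  {"slide": [1, 0, 0], "dr": [0, 0, 0], "hand": 1},
])

```text
t: 9.48
position: [0.4648, 0.0768, 0.1177]
ee_rot: [-0.002, 0.703, 0.712, 0.0]
wrist_force: [0.7, 0.9, 0.3]
finger_gap: 0.0926
gripper_force: 0.0
```

Emit:
jog_arm([
  {"slide": [0.2, 0.02, 0], "dr": [0, 0, 0], "hand": 1},
  {"slide": [0.2, 0.02, 0], "dr": [0, 0, 0], "hand": 1},
  {"slide": [0.2, 0.02, 0], "dr": [0, 0, 0], "hand": 1},
  {"slide": [0.2, 0.02, 0], "dr": [0, 0, 0], "hand": 1},
  {"slide": [0.2, 0.02, 0], "dr": [0, 0, 0], "hand": 1},
])

```text
t: 9.9
position: [0.4669, 0.0829, 0.1188]
ee_rot: [0.0, 0.707, 0.707, -0.0]
wrist_force: [0.8, 0.0, -0.3]
finger_gap: 0.0929
gripper_force: 0.0
```

```bash
cat >> h.py <<'E'
def look(guess,z,r,kind,name=None):
    s=ctrl.state(); m=optics.camera_model("wrist"); im=optics.grab_frame("wrist")
    if name: cv2.imwrite(f"pics/{name}.png",im)
    c=tuple(int(v) for v in proj(m,[guess[0],guess[1],z])); W=np.zeros(im.shape[:2],np.uint8); cv2.circle(W,c,r,255,-1)
    M=cv2.inRange(im.max(2)-im.min(2),0,16) if kind=="neutral" else cv2.inRange(im.min(2),120,255)
    k=max(cv2.findContours(M&W,cv2.RETR_EXTERNAL,cv2.CHAIN_APPROX_NONE)[0],key=lambda q:cv2.contourArea(cv2.convexHull(q)))
    e=cv2.fitEllipse(cv2.convexHull(k)); p=ray(m,e[0],z); t=s["position"]
    print("tcp",t.round(4),"seen",np.round(e[0],1),np.round(e[1],1),"at",p.round(4),"units x,y",round((p[1]-t[1])/.08,3),round((p[0]-t[0])/.08,3))
    return p
E
python3 -c "
from h import *
look((.4686,.0849),.008,50,'neutral','w5')"
```

```text
tcp [0.4669 0.0829 0.1188] seen [318.6 238.6] [65.5 66.7] at [0.4686 0.0856 0.008 ] units x,y 0.034 0.022
```

View pics/w5.png

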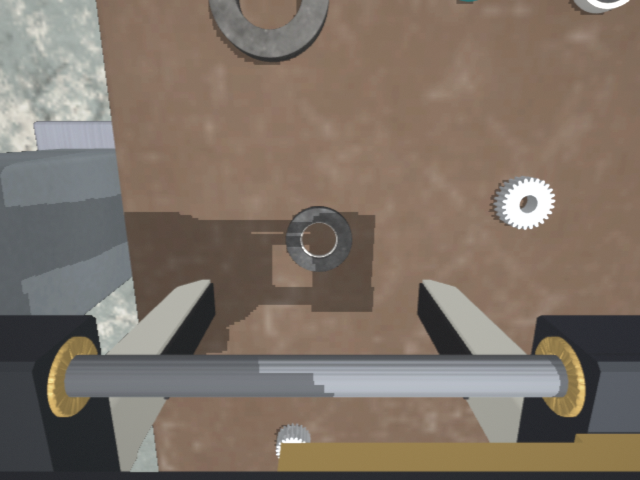

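The seal is at (318,239), with the clamp ring and wide gear well clear. I'll go down and grip it.

Emit:
jog_arm([
  {"slide": [0.03, 0.02, 0.4], "dr": [0, 0, 0], "hand": 1},
  {"slide": [0.03, 0.02, 0.8], "dr": [0, 0, 0], "hand": 1},
  {"slide": [0.03, 0.02, 1], "dr": [0, 0, 0], "hand": 1},
  {"slide": [0.03, 0.02, 1], "dr": [0, 0, 0], "hand": 1},
  {"slide": [0.03, 0.02, 1], "dr": [0, 0, 0], "hand": 1},
])

```text
t: 10.37
position: [0.4682, 0.0855, 0.0387]
ee_rot: [-0.001, 0.707, 0.707, -0.001]
wrist_force: [-0.7, -0.6, -0.2]
finger_gap: 0.0932
gripper_force: 0.0
```

Emit:
jog_arm([
  {"slide": [0, 0, 0.1], "dr": [0, 0, 0], "hand": 1},
  {"slide": [0, 0, 0.18], "dr": [0, 0, 0], "hand": 1},
  {"slide": [0, 0, 0.18], "dr": [0, 0, 0], "hand": -1},
  {"slide": [0, 0, 0.18], "dr": [0, 0, 0], "hand": -1},
  {"slide": [0, 0, 0.18], "dr": [0, 0, 0], "hand": -1},
  {"slide": [0, 0, 0.18], "dr": [0, 0, 0], "hand": -1},
  {"slide": [0, 0, 0.18], "dr": [0, 0, 0], "hand": -1},
  {"slide": [0, 0, 0.18], "dr": [0, 0, 0], "hand": -1},
  {"slide": [0, 0, 0.18], "dr": [0, 0, 0], "hand": -1},
  {"slide": [0, 0, 0.18], "dr": [0, 0, 0], "hand": -1},
])

```text
t: 11.2
position: [0.4687, 0.0867, 0.0247]
ee_rot: [0.0, 0.707, 0.707, 0.0]
wrist_force: [-0.8, 0.2, 0.4]
finger_gap: 0.0439
gripper_force: 0.1
```

Emit:
jog_arm([
  {"slide": [0, 0, 0], "dr": [0, 0, 0], "hand": -1},
  {"slide": [0, 0, 0], "dr": [0, 0, 0], "hand": -1},
  {"slide": [0, 0, 0], "dr": [0, 0, 0], "hand": -1},
  {"slide": [0, 0, -0.2], "dr": [0, 0, 0], "hand": -1},
  {"slide": [0, 0, -0.5], "dr": [0, 0, 0], "hand": -1},
  {"slide": [0, 0, -0.9], "dr": [0, 0, 0], "hand": -1},
  {"slide": [0, 0, -1], "dr": [0, 0, 0], "hand": -1},
])

```text
t: 11.78
position: [0.4694, 0.0866, 0.1075]
ee_rot: [0.001, 0.707, 0.707, 0.001]
wrist_force: [0.5, -0.8, -0.7]
finger_gap: 0.0425
gripper_force: 29.8
```

Emit:
jog_arm([
  {"slide": [-0.3, 0, 0], "dr": [0, 0, 0], "hand": -1},
  {"slide": [-0.7, 0, 0], "dr": [0, 0, 0], "hand": -1},
  {"slide": [-1, 0, 0], "dr": [0, 0, 0], "hand": -1},
])

```text
t: 12.03
position: [0.4688, 0.0056, 0.1048]
ee_rot: [0.001, 0.706, 0.708, 0.0]
wrist_force: [0.0, -0.6, 0.2]
finger_gap: 0.0419
gripper_force: 29.8
```

Emit:
jog_arm([
  {"slide": [-0.4, 0, 0], "dr": [0, 0, 0], "hand": -1},
  {"slide": [-0.8, 0, 0], "dr": [0, 0, 0], "hand": -1},
  {"slide": [-1, 0, 0], "dr": [0, 0, 0], "hand": -1},
])

```text
t: 12.28
position: [0.4685, -0.0769, 0.1046]
ee_rot: [0.001, 0.708, 0.706, -0.0]
wrist_force: [-0.4, -0.1, -0.3]
finger_gap: 0.0422
gripper_force: 29.8
```

Emit:
jog_arm([
  {"slide": [-0.4, 0, 0], "dr": [0, 0, 0], "hand": -1},
  {"slide": [-0.8, 0, 0], "dr": [0, 0, 0], "hand": -1},
  {"slide": [-1, 0, 0], "dr": [0, 0, 0], "hand": -1},
])

```text
t: 12.53
position: [0.4686, -0.157, 0.1045]
ee_rot: [0.001, 0.708, 0.706, -0.0]
wrist_force: [-0.2, -0.2, -0.1]
finger_gap: 0.0423
gripper_force: 29.8
```

Emit:
jog_arm([
  {"slide": [-0.4, -0.03, 0], "dr": [0, 0, 0], "hand": -1},
  {"slide": [-0.8, -0.06, 0], "dr": [0, 0, 0], "hand": -1},
  {"slide": [-1, -0.09, 0], "dr": [0, 0, 0], "hand": -1},
])

```text
t: 12.78
position: [0.4613, -0.2371, 0.1045]
ee_rot: [0.001, 0.708, 0.706, -0.0]
wrist_force: [-0.9, -0.3, 0.2]
finger_gap: 0.0424
gripper_force: 29.8
```

Emit:
jog_arm([
  {"slide": [-0.1, 0, 0], "dr": [0, 0, 0], "hand": -1},
  {"slide": [-0.2, 0, 0.1], "dr": [0, 0, 0], "hand": -1},
  {"slide": [-0.22, 0, 0.2], "dr": [0, 0, 0], "hand": -1},
  {"slide": [-0.22, 0, 0.2], "dr": [0, 0, 0], "hand": -1},
  {"slide": [-0.22, 0, 0.2], "dr": [0, 0, 0], "hand": -1},
  {"slide": [-0.22, 0, 0.2], "dr": [0, 0, 0], "hand": -1},
  {"slide": [-0.22, 0, 0.2], "dr": [0, 0, 0], "hand": -1},
])

```text
t: 13.37
position: [0.462, -0.2499, 0.0886]
ee_rot: [-0.0, 0.706, 0.708, 0.0]
wrist_force: [0.1, -0.0, -0.5]
finger_gap: 0.0428
gripper_force: 29.8
```

```bash
python3 -c "
from h import *
t=ctrl.state()['position']; look(t,t[2]-.016,60,'neutral','w6')"
```

```text
tcp [ 0.462  -0.2499  0.0886] seen [316.  296.6] [108.6 122. ] at [ 0.4619 -0.2477  0.0726] units x,y 0.028 -0.001
```

View pics/w6.png

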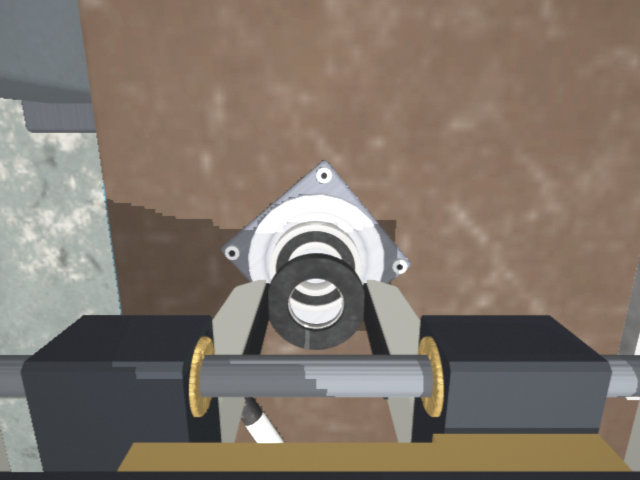

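The seal is held level at (316,300), with the bearing just below it on the same column. I'll lower it.

Emit:
jog_arm([
  {"slide": [-0.02, 0, 0.2], "dr": [0, 0, 0], "hand": -1},
  {"slide": [-0.02, 0, 0.35], "dr": [0, 0, 0], "hand": -1},
  {"slide": [-0.02, 0, 0.42], "dr": [0, 0, 0], "hand": -1},
  {"slide": [-0.02, 0, 0.46], "dr": [0, 0, 0], "hand": -1},
  {"slide": [-0.02, 0, 0.48], "dr": [0, 0, 0], "hand": -1},
  {"slide": [-0.02, 0, 0.49], "dr": [0, 0, 0], "hand": -1},
  {"slide": [-0.02, 0, 0.49], "dr": [0, 0, 0], "hand": -1},
  {"slide": [-0.02, 0, 0.49], "dr": [0, 0, 0], "hand": -1},
])

```text
t: 14.08
position: [0.462, -0.2526, 0.0499]
ee_rot: [0.0, 0.707, 0.707, 0.0]
wrist_force: [0.5, -0.5, -0.2]
finger_gap: 0.0424
gripper_force: 29.8
```

Emit:
jog_arm([
  {"slide": [0, 0, 0.013], "dr": [0, 0, 0], "hand": -1},
  {"slide": [0, 0, 0.013], "dr": [0, 0, 0], "hand": -1},
  {"slide": [0, 0, 0.013], "dr": [0, 0, 0], "hand": -1},
])

```text
t: 14.33
position: [0.462, -0.2526, 0.0487]
ee_rot: [0.0, 0.707, 0.707, 0.0]
wrist_force: [0.4, -0.1, 3.3]
finger_gap: 0.042
gripper_force: 29.8
```

Emit:
jog_arm([
  {"slide": [0, 0, 0], "dr": [0, 0, 0], "hand": 0.2},
  {"slide": [0, 0, 0], "dr": [0, 0, 0], "hand": 0.2},
  {"slide": [0, 0, 0], "dr": [0, 0, 0], "hand": 0.2},
  {"slide": [0, 0, -0.1], "dr": [0, 0, 0], "hand": 0.3},
  {"slide": [0, 0, -0.4], "dr": [0, 0, 0], "hand": 1},
  {"slide": [0, 0, -0.8], "dr": [0, 0, 0], "hand": 1},
  {"slide": [0, 0, -0.9], "dr": [0, 0, 0], "hand": 1},
  {"slide": [0, 0, -0.9], "dr": [0, 0, 0], "hand": 1},
  {"slide": [0, 0, -0.9], "dr": [0, 0, 0], "hand": 1},
])

```text
t: 15.08
position: [0.4621, -0.2524, 0.1208]
ee_rot: [0.001, 0.707, 0.708, 0.0]
wrist_force: [0.9, 0.8, -0.4]
finger_gap: 0.0887
gripper_force: 0.0
```

```bash
python3 -c "
from h import *
s=ctrl.state(); m=optics.camera_model('wrist'); im=optics.grab_frame('wrist'); cv2.imwrite('pics/w7.png',im[130:400,180:460])
print(s['position'].round(4)); e=blob(im,proj(m,[.4618,-.2516,.032]),38,0,120); print(e,ray(m,e[0],.032).round(4))"
```

```text
[ 0.4621 -0.2524  0.1208]
((315.4339294433594, 251.68350219726562), (71.4056396484375, 73.80791473388672), 163.93319702148438) [ 0.4618 -0.252   0.032 ]
```

View pics/w7.png

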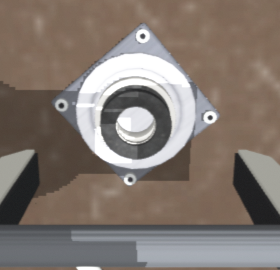

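The seal is flat and centred, at (0.4618,-0.252). Next is the small bearing.

Emit:
jog_arm([
  {"slide": [0.4, 0.14, 0], "dr": [0, 0, 0], "hand": 1},
  {"slide": [0.8, 0.3, 0], "dr": [0, 0, 0], "hand": 1},
  {"slide": [1, 0.36, 0], "dr": [0, 0, 0], "hand": 1},
])

```text
t: 15.38
position: [0.4912, -0.1691, 0.1189]
ee_rot: [-0.001, 0.706, 0.708, 0.0]
wrist_force: [1.1, 0.2, -0.7]
finger_gap: 0.0927
gripper_force: 0.0
```

Emit:
jog_arm([
  {"slide": [0.5, 0.18, 0], "dr": [0, 0, 0], "hand": 1},
  {"slide": [1, 0.36, 0], "dr": [0, 0, 0], "hand": 1},
  {"slide": [1, 0.36, 0], "dr": [0, 0, 0], "hand": 1},
])

```text
t: 15.63
position: [0.5213, -0.0839, 0.1186]
ee_rot: [-0.002, 0.703, 0.711, 0.001]
wrist_force: [-0.7, -0.2, 0.5]
finger_gap: 0.0929
gripper_force: 0.0
```

Emit:
jog_arm([
  {"slide": [0.5, 0.18, 0], "dr": [0, 0, 0], "hand": 1},
  {"slide": [1, 0.36, 0], "dr": [0, 0, 0], "hand": 1},
  {"slide": [1, 0.36, 0], "dr": [0, 0, 0], "hand": 1},
])

```text
t: 15.88
position: [0.5499, -0.004, 0.1186]
ee_rot: [-0.001, 0.703, 0.711, 0.001]
wrist_force: [0.4, 1.2, -1.3]
finger_gap: 0.0931
gripper_force: 0.0
```

Emit:
jog_arm([
  {"slide": [0.5, 0.18, 0], "dr": [0, 0, 0], "hand": 1},
  {"slide": [1, 0.36, 0], "dr": [0, 0, 0], "hand": 1},
  {"slide": [1, 0.36, 0], "dr": [0, 0, 0], "hand": 1},
])

```text
t: 16.13
position: [0.5784, 0.0762, 0.1186]
ee_rot: [-0.001, 0.704, 0.711, 0.001]
wrist_force: [0.7, 0.8, 0.1]
finger_gap: 0.0932
gripper_force: 0.0
```

Emit:
jog_arm([
  {"slide": [0.5, 0.18, 0], "dr": [0, 0, 0], "hand": 1},
  {"slide": [1, 0.36, 0], "dr": [0, 0, 0], "hand": 1},
  {"slide": [1, 0.36, 0], "dr": [0, 0, 0], "hand": 1},
])

```text
t: 16.38
position: [0.6067, 0.1565, 0.1185]
ee_rot: [-0.001, 0.704, 0.711, 0.001]
wrist_force: [0.3, 1.4, -0.2]
finger_gap: 0.0935
gripper_force: 0.0
```

Emit:
jog_arm([
  {"slide": [0.5, 0.18, 0], "dr": [0, 0, 0], "hand": 1},
  {"slide": [1, 0.36, 0], "dr": [0, 0, 0], "hand": 1},
  {"slide": [1, 0.36, 0], "dr": [0, 0, 0], "hand": 1},
  {"slide": [1, 0.36, 0], "dr": [0, 0, 0], "hand": 1},
  {"slide": [1, 0.36, 0], "dr": [0, 0, 0], "hand": 1},
  {"slide": [1, 0.36, 0], "dr": [0, 0, 0], "hand": 1},
])

```text
t: 16.88
position: [0.6336, 0.2256, 0.1196]
ee_rot: [-0.0, 0.707, 0.707, -0.001]
wrist_force: [0.6, -0.2, -0.0]
finger_gap: 0.0928
gripper_force: 0.0
```

```bash
python3 -c "
from h import *
s=ctrl.state(); m=optics.camera_model('wrist'); im=optics.grab_frame('wrist'); cv2.imwrite('pics/w8.png',im)
for lo in (180,200,220):
  e=blob(im,proj(m,[.6341,.2437,.01]),36,lo,255); p=ray(m,e[0],.01); print(np.round(e[0],1),np.round(e[1],1),p.round(4),s['position'].round(4))"
```

```text
[316.5 217.5] [56.3 57.4] [0.6338 0.2431 0.01  ] [0.6336 0.2256 0.1196]
[316.4 217.5] [55.6 57.1] [0.6338 0.2431 0.01  ] [0.6336 0.2256 0.1196]
[316.3 214.9] [49.4 56.2] [0.6337 0.2449 0.01  ] [0.6336 0.2256 0.1196]
```

View pics/w8.png

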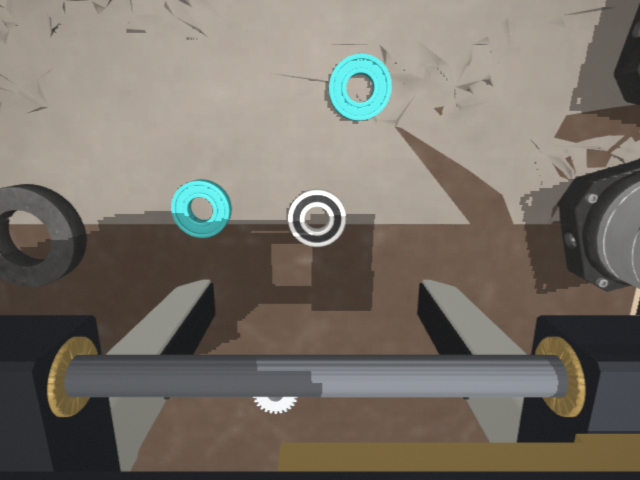

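The small bearing is at (316,217). A turquoise one at (201,208) stands about 77 mm away, where a fully open finger would touch it, so I'll half close the gripper before going down.

Emit:
jog_arm([
  {"slide": [0.2, 0, 0], "dr": [0, 0, 0], "hand": 0.25},
  {"slide": [0.22, 0, 0], "dr": [0, 0, 0], "hand": 0.25},
  {"slide": [0.22, 0, 0.2], "dr": [0, 0, 0], "hand": 0.25},
  {"slide": [0.22, 0, 0.4], "dr": [0, 0, 0], "hand": 0.25},
  {"slide": [0.22, 0, 0.6], "dr": [0, 0, 0], "hand": 0.25},
  {"slide": [0.22, 0, 0.8], "dr": [0, 0, 0], "hand": 0.25},
  {"slide": [0.22, 0, 0.8], "dr": [0, 0, 0], "hand": 0.25},
  {"slide": [0.22, 0, 0.8], "dr": [0, 0, 0], "hand": 0.25},
])

```text
t: 17.6
position: [0.6337, 0.2453, 0.056]
ee_rot: [-0.0, 0.707, 0.707, -0.001]
wrist_force: [-0.4, 0.1, 0.1]
finger_gap: 0.0584
gripper_force: 0.0
```

```bash
python3 -c "
from h import *
s=ctrl.state(); m=optics.camera_model('wrist'); im=optics.grab_frame('wrist')
e=blob(im,proj(m,[.6338,.2431,.01]),50,190,255); p=ray(m,e[0],.01); print(np.round(e[0],1),np.round(e[1],1),p.round(4),s['position'].round(4),s['finger_gap'])"
```

```text
[316.1 281.6] [67.6 71.1] [0.6336 0.2427 0.01  ] [0.6337 0.2453 0.056 ] 0.05835291301609471
```

Emit:
jog_arm([
  {"slide": [-0.01, 0, 0.2], "dr": [0, 0, 0], "hand": 0.25},
  {"slide": [-0.01, 0, 0.36], "dr": [0, 0, 0], "hand": 0.25},
  {"slide": [-0.01, 0, 0.38], "dr": [0, 0, 0], "hand": 0.25},
  {"slide": [-0.01, 0, 0.38], "dr": [0, 0, 0], "hand": 0.25},
  {"slide": [-0.01, 0, 0.38], "dr": [0, 0, 0], "hand": -1},
  {"slide": [-0.01, 0, 0.38], "dr": [0, 0, 0], "hand": -1},
  {"slide": [-0.01, 0, 0.38], "dr": [0, 0, 0], "hand": -1},
  {"slide": [-0.01, 0, 0.38], "dr": [0, 0, 0], "hand": -1},
  {"slide": [-0.01, 0, 0.38], "dr": [0, 0, 0], "hand": -1},
  {"slide": [-0.01, 0, 0.38], "dr": [0, 0, 0], "hand": -1},
])

```text
t: 18.48
position: [0.6344, 0.2446, 0.0265]
ee_rot: [0.0, 0.707, 0.707, 0.0]
wrist_force: [-0.8, -0.3, 5.4]
finger_gap: 0.0359
gripper_force: 30.0
```

Emit:
jog_arm([
  {"slide": [0, 0, -0.2], "dr": [0, 0, 0], "hand": -1},
  {"slide": [0, 0, -0.5], "dr": [0, 0, 0], "hand": -1},
  {"slide": [0, 0, -0.9], "dr": [0, 0, 0], "hand": -1},
  {"slide": [0, 0, -1], "dr": [0, 0, 0], "hand": -1},
  {"slide": [0, 0, -1], "dr": [0, 0, 0], "hand": -1},
])

```text
t: 18.9
position: [0.6355, 0.2449, 0.1086]
ee_rot: [0.001, 0.707, 0.707, 0.002]
wrist_force: [-0.1, -0.2, -1.2]
finger_gap: 0.036
gripper_force: 30.0
```

Emit:
jog_arm([
  {"slide": [-0.3, -0.1, 0], "dr": [0, 0, 0], "hand": -1},
  {"slide": [-0.7, -0.25, 0], "dr": [0, 0, 0], "hand": -1},
  {"slide": [-1, -0.36, 0], "dr": [0, 0, 0], "hand": -1},
])

```text
t: 19.15
position: [0.6037, 0.1627, 0.1046]
ee_rot: [-0.0, 0.707, 0.708, -0.001]
wrist_force: [0.1, -1.7, -0.1]
finger_gap: 0.0357
gripper_force: 30.0
```

Emit:
jog_arm([
  {"slide": [-0.4, -0.14, 0], "dr": [0, 0, 0], "hand": -1},
  {"slide": [-0.8, -0.28, 0], "dr": [0, 0, 0], "hand": -1},
  {"slide": [-1, -0.36, 0], "dr": [0, 0, 0], "hand": -1},
])

```text
t: 19.4
position: [0.5744, 0.0801, 0.1048]
ee_rot: [-0.0, 0.708, 0.706, -0.002]
wrist_force: [-0.3, -0.4, -1.3]
finger_gap: 0.0361
gripper_force: 30.0
```

Emit:
jog_arm([
  {"slide": [-0.4, -0.14, 0], "dr": [0, 0, 0], "hand": -1},
  {"slide": [-0.8, -0.28, 0], "dr": [0, 0, 0], "hand": -1},
  {"slide": [-1, -0.36, 0], "dr": [0, 0, 0], "hand": -1},
])

```text
t: 19.65
position: [0.5456, 0.0005, 0.1049]
ee_rot: [-0.0, 0.708, 0.706, -0.001]
wrist_force: [-1.1, -0.3, 0.1]
finger_gap: 0.0359
gripper_force: 30.0
```

Emit:
jog_arm([
  {"slide": [-0.4, -0.14, 0], "dr": [0, 0, 0], "hand": -1},
  {"slide": [-0.8, -0.28, 0], "dr": [0, 0, 0], "hand": -1},
  {"slide": [-1, -0.36, 0], "dr": [0, 0, 0], "hand": -1},
])

```text
t: 19.9
position: [0.5169, -0.0793, 0.105]
ee_rot: [-0.0, 0.708, 0.706, -0.001]
wrist_force: [-0.2, 0.1, -0.0]
finger_gap: 0.0363
gripper_force: 30.0
```

Emit:
jog_arm([
  {"slide": [-0.4, -0.14, 0], "dr": [0, 0, 0], "hand": -1},
  {"slide": [-0.8, -0.28, 0], "dr": [0, 0, 0], "hand": -1},
  {"slide": [-1, -0.36, 0], "dr": [0, 0, 0], "hand": -1},
])

```text
t: 20.15
position: [0.4883, -0.1591, 0.105]
ee_rot: [-0.0, 0.708, 0.706, -0.001]
wrist_force: [0.9, -0.9, -0.6]
finger_gap: 0.0363
gripper_force: 30.0
```

Emit:
jog_arm([
  {"slide": [-0.4, -0.14, 0], "dr": [0, 0, 0], "hand": -1},
  {"slide": [-0.7, -0.28, 0], "dr": [0, 0, 0], "hand": -1},
  {"slide": [-0.9, -0.36, 0], "dr": [0, 0, 0], "hand": -1},
  {"slide": [-1, -0.36, 0], "dr": [0, 0, 0], "hand": -1},
  {"slide": [-1, -0.36, 0], "dr": [0, 0, 0], "hand": -1},
  {"slide": [-1, -0.36, 0], "dr": [0, 0, 0], "hand": -1},
])

```text
t: 20.65
position: [0.462, -0.235, 0.1054]
ee_rot: [-0.0, 0.707, 0.707, 0.0]
wrist_force: [0.0, 0.4, -0.4]
finger_gap: 0.036
gripper_force: 30.0
```

```bash
python3 -c "
from h import *
s=ctrl.state(); m=optics.camera_model('wrist'); im=optics.grab_frame('wrist'); cv2.imwrite('pics/w9.png',im[130:480,100:540])
p=s['position']; z=p[2]-.0165; print(p.round(4)); e=blob(im,proj(m,[p[0],p[1],z]),38,0,110); print(e,ray(m,e[0],z).round(4)); print('exp',proj(m,[p[0],p[1],z]))"
```

```text
[ 0.462  -0.235   0.1054]
((315.8466796875, 304.0416259765625), (64.73477172851562, 71.13790893554688), 89.57197570800781) [ 0.4619 -0.2366  0.0889]
exp [316.22553502 300.73011845]
```

View pics/w9.png

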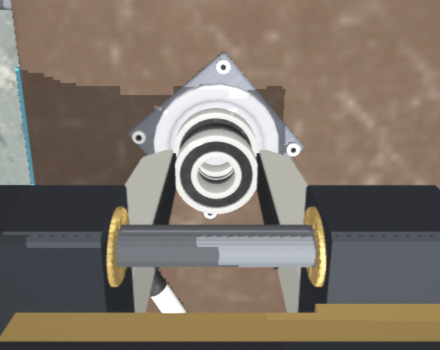

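The small bearing is held straight, its centre about 1.5 mm to −y of the TCP. I'll correct for that and lower it onto the seal.

Emit:
jog_arm([
  {"slide": [-0.1, 0, 0.05], "dr": [0, 0, 0], "hand": -1},
  {"slide": [-0.19, 0, 0.2], "dr": [0, 0, 0], "hand": -1},
  {"slide": [-0.19, 0, 0.35], "dr": [0, 0, 0], "hand": -1},
  {"slide": [-0.19, 0, 0.48], "dr": [0, 0, 0], "hand": -1},
  {"slide": [-0.19, 0, 0.53], "dr": [0, 0, 0], "hand": -1},
  {"slide": [-0.19, 0, 0.56], "dr": [0, 0, 0], "hand": -1},
  {"slide": [-0.19, 0, 0.57], "dr": [0, 0, 0], "hand": -1},
  {"slide": [-0.19, 0, 0.57], "dr": [0, 0, 0], "hand": -1},
  {"slide": [-0.19, 0, 0.57], "dr": [0, 0, 0], "hand": -1},
])

```text
t: 21.45
position: [0.462, -0.251, 0.0607]
ee_rot: [0.0, 0.707, 0.707, 0.0]
wrist_force: [-0.1, 0.1, -1.1]
finger_gap: 0.0362
gripper_force: 30.0
```

Emit:
jog_arm([
  {"slide": [0, 0, 0.01], "dr": [0, 0, 0], "hand": -1},
  {"slide": [0, 0, 0.02], "dr": [0, 0, 0], "hand": -1},
  {"slide": [0, 0, 0.025], "dr": [0, 0, 0], "hand": -1},
  {"slide": [0, 0, 0.025], "dr": [0, 0, 0], "hand": -1},
  {"slide": [0, 0, 0.025], "dr": [0, 0, 0], "hand": -1},
])

```text
t: 21.87
position: [0.4619, -0.2509, 0.0585]
ee_rot: [0.0, 0.707, 0.707, 0.0]
wrist_force: [-0.1, -0.6, 0.0]
finger_gap: 0.036
gripper_force: 30.0
```

Emit:
jog_arm([
  {"slide": [0, 0, 0], "dr": [0, 0, 0], "hand": 0.1},
  {"slide": [0, 0, 0], "dr": [0, 0, 0], "hand": 0.1},
  {"slide": [0, 0, 0], "dr": [0, 0, 0], "hand": 0.1},
  {"slide": [0, 0, -0.1], "dr": [0, 0, 0], "hand": 0.2},
  {"slide": [0, 0, -0.4], "dr": [0, 0, 0], "hand": 1},
  {"slide": [0, 0, -0.8], "dr": [0, 0, 0], "hand": 1},
  {"slide": [0, 0, -0.8], "dr": [0, 0, 0], "hand": 1},
  {"slide": [0, 0, -0.8], "dr": [0, 0, 0], "hand": 1},
  {"slide": [0, 0, -0.8], "dr": [0, 0, 0], "hand": 1},
])

```text
t: 22.62
position: [0.4618, -0.2507, 0.1227]
ee_rot: [0.0, 0.707, 0.708, 0.0]
wrist_force: [0.1, 0.0, -0.4]
finger_gap: 0.0839
gripper_force: 0.0
```

```bash
python3 -c "
from h import *
s=ctrl.state(); m=optics.camera_model('wrist'); im=optics.grab_frame('wrist'); cv2.imwrite('pics/w10.png',im[130:400,180:460])
print(s['position'].round(4)); c=proj(m,[.4618,-.252,.042]); print(c)
e=blob(im,c,27,0,120); print(e,ray(m,e[0],.042).round(4))"
```

```text
[ 0.4618 -0.2507  0.1227]
[315.80581702 258.28941399]
((315.8328552246094, 259.21142578125), (49.6976318359375, 52.056182861328125), 92.1008071899414) [ 0.4618 -0.2526  0.042 ]
```

View pics/w10.png

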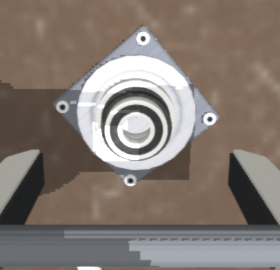

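The small bearing is flat and centred. Last is the planet gear.

Emit:
jog_arm([
  {"slide": [0.4, -0.04, 0], "dr": [0, 0, 0], "hand": 1},
  {"slide": [0.8, -0.07, 0], "dr": [0, 0, 0], "hand": 1},
  {"slide": [1, -0.07, 0], "dr": [0, 0, 0], "hand": 1},
])

```text
t: 22.92
position: [0.4545, -0.1679, 0.1213]
ee_rot: [-0.002, 0.706, 0.708, -0.0]
wrist_force: [-1.3, 0.8, 0.3]
finger_gap: 0.093
gripper_force: 0.0
```

Emit:
jog_arm([
  {"slide": [0.5, -0.04, 0], "dr": [0, 0, 0], "hand": 1},
  {"slide": [0.8, -0.07, 0], "dr": [0, 0, 0], "hand": 1},
  {"slide": [1, -0.07, 0], "dr": [0, 0, 0], "hand": 1},
  {"slide": [1, -0.07, 0], "dr": [0, 0, 0], "hand": 1},
  {"slide": [1, -0.07, 0], "dr": [0, 0, 0], "hand": 1},
  {"slide": [1, -0.07, 0], "dr": [0, 0, 0], "hand": 1},
])

```text
t: 23.42
position: [0.4503, -0.0917, 0.122]
ee_rot: [-0.0, 0.707, 0.707, -0.0]
wrist_force: [-0.0, -0.4, 0.6]
finger_gap: 0.0929
gripper_force: 0.0
```

```bash
python3 -c "
from h import *
s=ctrl.state(); m=optics.camera_model('wrist'); im=optics.grab_frame('wrist'); cv2.imwrite('pics/w11.png',im)
c=proj(m,[.4505,-.079,.016]); print(s['position'].round(4),c)
for lo in (120,150,180):
  e=blob(im,c,32,lo,255); print(lo,e,ray(m,e[0],.016).round(4))
h=cv2.cvtColor(im,cv2.COLOR_BGR2HSV); M=cv2.inRange(h,(15,80,90),(35,255,255)); W=M*0; cv2.circle(W,tuple(int(v) for v in c),15,255,-1); y,x=np.nonzero(M&W); print('brass',len(x),x.mean(),y.mean(),ray(m,(x.mean(),y.mean()),.016).round(4))"
```

```text
[ 0.4503 -0.0917  0.122 ] [316.34391188 226.05016609]
120 ((316.6718444824219, 224.89854431152344), (41.07680892944336, 66.64228057861328), 30.240951538085938) [ 0.4507 -0.0782  0.016 ]
150 ((313.5696716308594, 227.89178466796875), (38.8807258605957, 40.346046447753906), 170.65283203125) [ 0.4487 -0.0802  0.016 ]
180 ((313.6338195800781, 228.23703002929688), (38.32663345336914, 38.432682037353516), 142.71078491210938) [ 0.4487 -0.0805  0.016 ]
brass 0 nan nan [nan nan nan]<string>:7: RuntimeWarning: Mean of empty slice.
  ret = ret.dtype.type(ret / rcount)
```

Emit:
jog_arm([
  {"slide": [0.14, -0.02, 0.3], "dr": [0, 0, 0], "hand": 1},
  {"slide": [0.14, -0.02, 0.7], "dr": [0, 0, 0], "hand": 0.3},
  {"slide": [0.14, -0.02, 1], "dr": [0, 0, 0], "hand": 0.1},
  {"slide": [0.14, -0.02, 1], "dr": [0, 0, 0], "hand": 0.1},
  {"slide": [0.14, -0.02, 1], "dr": [0, 0, 0], "hand": 0.1},
  {"slide": [0.14, -0.02, 1], "dr": [0, 0, 0], "hand": 0.1},
])

```text
t: 23.97
position: [0.4488, -0.0807, 0.0431]
ee_rot: [0.0, 0.707, 0.707, -0.0]
wrist_force: [-0.6, 0.4, -0.5]
finger_gap: 0.0639
gripper_force: 0.0
```

```bash
python3 -c "
from h import *
s=ctrl.state(); m=optics.camera_model('wrist'); im=optics.grab_frame('wrist'); cv2.imwrite('pics/w12.png',im[130:480,100:540])
c=proj(m,[.4488,-.0803,.016]); print(s['position'].round(4),s['finger_gap'],c)
for lo in (150,180):
  e=blob(im,c,45,lo,255); print(lo,e,ray(m,e[0],.016).round(4))"
```

```text
[ 0.4488 -0.0807  0.0431] 0.06388979107633572 [316.15552043 290.53038644]
150 ((315.7871398925781, 287.71356201171875), (55.08620834350586, 62.15018081665039), 1.8458701372146606) [ 0.4486 -0.0789  0.016 ]
180 ((315.8437194824219, 291.31890869140625), (51.9997673034668, 54.51163101196289), 85.69348907470703) [ 0.4487 -0.0807  0.016 ]
```

Well aligned. Down 17 mm and grip.

Emit:
jog_arm([
  {"slide": [0, 0, 0.1], "dr": [0, 0, 0], "hand": 0.1},
  {"slide": [0, 0, 0.2], "dr": [0, 0, 0], "hand": 0.1},
  {"slide": [0, 0, 0.21], "dr": [0, 0, 0], "hand": 0.1},
  {"slide": [0, 0, 0.21], "dr": [0, 0, 0], "hand": -1},
  {"slide": [0, 0, 0.21], "dr": [0, 0, 0], "hand": -1},
  {"slide": [0, 0, 0.21], "dr": [0, 0, 0], "hand": -1},
  {"slide": [0, 0, 0.21], "dr": [0, 0, 0], "hand": -1},
  {"slide": [0, 0, 0.21], "dr": [0, 0, 0], "hand": -1},
  {"slide": [0, 0, 0.21], "dr": [0, 0, 0], "hand": -1},
  {"slide": [0, 0, 0.21], "dr": [0, 0, 0], "hand": -1},
])

```text
t: 24.85
position: [0.4491, -0.0798, 0.0259]
ee_rot: [0.0, 0.707, 0.707, 0.0]
wrist_force: [-0.5, 1.2, 6.6]
finger_gap: 0.0249
gripper_force: 30.0
```

Emit:
jog_arm([
  {"slide": [0, 0, 0], "dr": [0, 0, 0], "hand": -1},
  {"slide": [0, 0, 0], "dr": [0, 0, 0], "hand": -1},
  {"slide": [0, 0, 0], "dr": [0, 0, 0], "hand": -1},
  {"slide": [0, 0, 0], "dr": [0, 0, 0], "hand": -1},
])

```text
t: 25.18
position: [0.4491, -0.0797, 0.0259]
ee_rot: [0.0, 0.707, 0.707, 0.0]
wrist_force: [0.5, 0.3, 5.3]
finger_gap: 0.0252
gripper_force: 30.0
```

Emit:
jog_arm([
  {"slide": [0, 0, -0.2], "dr": [0, 0, 0], "hand": -1},
  {"slide": [0, 0, -0.5], "dr": [0, 0, 0], "hand": -1},
  {"slide": [0, 0, -0.9], "dr": [0, 0, 0], "hand": -1},
  {"slide": [0, 0, -1], "dr": [0, 0, 0], "hand": -1},
  {"slide": [0, 0, -1], "dr": [0, 0, 0], "hand": -1},
])

```text
t: 25.6
position: [0.4498, -0.0797, 0.1074]
ee_rot: [0.001, 0.707, 0.708, 0.001]
wrist_force: [1.0, 0.5, -1.4]
finger_gap: 0.0251
gripper_force: 30.0
```

Emit:
jog_arm([
  {"slide": [-0.3, 0.04, 0], "dr": [0, 0, 0], "hand": -1},
  {"slide": [-0.7, 0.08, 0], "dr": [0, 0, 0], "hand": -1},
  {"slide": [-1, 0.08, 0], "dr": [0, 0, 0], "hand": -1},
])

```text
t: 25.85
position: [0.4559, -0.161, 0.1047]
ee_rot: [0.0, 0.706, 0.708, -0.0]
wrist_force: [0.5, 0.3, -0.8]
finger_gap: 0.0251
gripper_force: 30.0
```

Emit:
jog_arm([
  {"slide": [-0.4, 0.04, 0], "dr": [0, 0, 0], "hand": -1},
  {"slide": [-0.7, 0.08, 0], "dr": [0, 0, 0], "hand": -1},
  {"slide": [-0.9, 0.08, 0], "dr": [0, 0, 0], "hand": -1},
  {"slide": [-1, 0.08, 0], "dr": [0, 0, 0], "hand": -1},
  {"slide": [-1, 0.08, 0], "dr": [0, 0, 0], "hand": -1},
  {"slide": [-1, 0.08, 0], "dr": [0, 0, 0], "hand": -1},
  {"slide": [-1, 0.08, 0], "dr": [0, 0, 0], "hand": -1},
])

```text
t: 26.43
position: [0.4615, -0.2382, 0.105]
ee_rot: [-0.001, 0.706, 0.708, 0.0]
wrist_force: [0.7, -0.5, -0.2]
finger_gap: 0.0254
gripper_force: 30.0
```

```bash
python3 -c "
from h import *
s=ctrl.state(); m=optics.camera_model('wrist'); im=optics.grab_frame('wrist'); cv2.imwrite('pics/w13.png',im[130:480,100:540])
p=s['position']; z=p[2]-.010; c=proj(m,[p[0],p[1],z]); print(p.round(4),c,s['finger_gap'],s['wrist_force'].round(1))
h=cv2.cvtColor(im,cv2.COLOR_BGR2HSV); M=cv2.inRange(h,(12,60,50),(38,255,255)); W=M*0; cv2.circle(W,tuple(int(v) for v in c),28,255,-1); y,x=np.nonzero(M&W); print(len(x)); print('brass',np.median(x),np.median(y),ray(m,(np.median(x),np.median(y)),z).round(4))"
```

```text
[ 0.4615 -0.2382  0.105 ] [316.28155668 307.10191394] 0.025359709070932858 [ 0.7 -0.5 -0.2]
128
brass 315.0 310.0 [ 0.461  -0.2396  0.095 ]
```

Emit:
jog_arm([
  {"slide": [-0.1, 0.005, 0.05], "dr": [0, 0, 0], "hand": -1},
  {"slide": [-0.16, 0.005, 0.15], "dr": [0, 0, 0], "hand": -1},
  {"slide": [-0.16, 0.005, 0.3], "dr": [0, 0, 0], "hand": -1},
  {"slide": [-0.16, 0.005, 0.4], "dr": [0, 0, 0], "hand": -1},
  {"slide": [-0.16, 0.005, 0.43], "dr": [0, 0, 0], "hand": -1},
  {"slide": [-0.16, 0.005, 0.445], "dr": [0, 0, 0], "hand": -1},
  {"slide": [-0.16, 0.005, 0.445], "dr": [0, 0, 0], "hand": -1},
  {"slide": [-0.16, 0.005, 0.445], "dr": [0, 0, 0], "hand": -1},
  {"slide": [-0.16, 0.005, 0.445], "dr": [0, 0, 0], "hand": -1},
])

```text
t: 27.23
position: [0.4624, -0.2526, 0.0703]
ee_rot: [0.0, 0.707, 0.707, 0.0]
wrist_force: [-0.4, -0.3, -0.8]
finger_gap: 0.0254
gripper_force: 30.0
```

Emit:
jog_arm([
  {"slide": [0.015, 0, 0.01], "dr": [0, 0, 0], "hand": -1},
  {"slide": [0.015, 0, 0.02], "dr": [0, 0, 0], "hand": -1},
  {"slide": [0.015, 0, 0.026], "dr": [0, 0, 0], "hand": -1},
  {"slide": [0.015, 0, 0.026], "dr": [0, 0, 0], "hand": -1},
  {"slide": [0.015, 0, 0.026], "dr": [0, 0, 0], "hand": -1},
])

```text
t: 27.65
position: [0.4623, -0.2512, 0.068]
ee_rot: [0.0, 0.707, 0.707, 0.0]
wrist_force: [0.9, 1.0, 0.5]
finger_gap: 0.0252
gripper_force: 30.0
```

Emit:
jog_arm([
  {"slide": [0, 0, 0], "dr": [0, 0, 0], "hand": 0},
  {"slide": [0, 0, 0], "dr": [0, 0, 0], "hand": 0},
  {"slide": [0, 0, 0], "dr": [0, 0, 0], "hand": 0},
  {"slide": [0, 0, 0], "dr": [0, 0, 0], "hand": 0},
  {"slide": [0, 0, -0.1], "dr": [0, 0, 0], "hand": 0.2},
  {"slide": [0, 0, -0.4], "dr": [0, 0, 0], "hand": 1},
  {"slide": [0, 0, -0.8], "dr": [0, 0, 0], "hand": 1},
  {"slide": [0, 0, -1], "dr": [0, 0, 0], "hand": 1},
  {"slide": [0, 0, -1], "dr": [0, 0, 0], "hand": 1},
  {"slide": [0, 0, -1], "dr": [0, 0, 0], "hand": 1},
])

```text
t: 28.48
position: [0.4627, -0.2513, 0.149]
ee_rot: [0.001, 0.707, 0.708, 0.001]
wrist_force: [0.1, 0.4, 0.0]
finger_gap: 0.0821
gripper_force: 0.0
```

```bash
python3 -c "
from h import *
s=ctrl.state(); m=optics.camera_model('wrist'); im=optics.grab_frame('wrist'); sc=optics.grab_frame('scene')
c=proj(m,[.4618,-.2525,.058]); print(s['position'].round(4),c)
e=blob(im,c,30,180,255); print(e,ray(m,e[0],.058).round(4))
a=cv2.resize(im[130:380,190:440],(400,400)); b=cv2.resize(sc[180:270,380:470],(400,400),interpolation=cv2.INTER_CUBIC)
cv2.imwrite('pics/w14.png',np.hstack([a,b]))"
```

```text
[ 0.4627 -0.2513  0.149 ] [314.22984916 253.08521028]
((314.0608215332031, 253.02841186523438), (59.55110549926758, 59.936126708984375), 2.490138292312622) [ 0.4617 -0.2525  0.058 ]
```

View pics/w14.png

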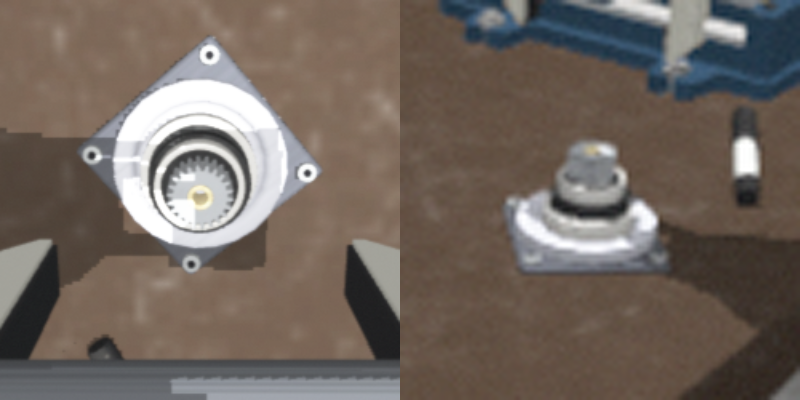

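The stack stands upright and centred: the brass bush is at about (315,253), where I expected it, and the gripper is clear. I'll hand in.

```bash
python3 -c "
from cell import order
print(order.job_done())"
```

```text
the job is handed in; nothing more can be done
None
```

The bearing set is stacked on the nest in order (large bearing, rubber seal, small bearing, planet gear), free-standing and centred to about 1 mm by the wrist camera; I handed it in at about 28.5 s, and no verdict came back.

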